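Bait a live-catch mouse trap and hold its spring slide open at the mark

ROBOT

A 7-joint arm with a two-finger parallel gripper is mounted at the origin on the work surface. World frame = base frame: x ahead of the robot, y to its left, z up, the work surface at z = 0. Lengths are in m, angles in rad, forces in N, time in s.
With the tool pointing down it reaches from about 0.425 to 0.875 m from the base axis. Payload 4.7 kg.
Tool frame: the origin (TCP) lies at the very end of the fingers, on their centre line; the grasp point (between the pads) lies 19 mm behind it; z points along the fingers, y is the line along which they close (so a half turn about z gives the same grasp; the last joint's range is limited). The gripper opens to 87 mm and grips with 3 to 60 N. Pads are 19 mm wide; open, the fingers measure 117 mm over their backs; the gripper's body (75 mm by 190 mm) begins 51 mm behind the grasp point.
Start: joints at [1.351, 0.321, -0.07, 1.45, 0.023, 1.371, -0.057], TCP at [0.151, -0.632, 0.223] pointing down, gripper open.
Joint ranges: [-2.86, 2.86], [-0.3, 2.09], [-1.38, 1.24], [0.06, 2.45], [-1.56, 4.7], [0.09, 2.05], [-2.69, 2.69]. Speed limits (rad/s): [2.57, 2.57, 3.14, 3.14, 3.14, 3.14, 3.14].

INTERFACE

Orientations are given as a rotation vector (axis times angle).
In Python, from bench import ctrl, vision gives the robot as it stands.
- The arm moves only by the tool jog_arm, never from a script. Its argument "increments" is a list of rows, each an object of numbers: "tx", "ty", "tz": the shift along the tool's x, y, z in mm; "wx", "wy", "wz": the turn, a rotation vector about the tool's x, y, z in rad; "gripper": the opening, from 0 (shut) to 1 (fully open). In form: [{"tx": .., "ty": .., "tz": .., "wx": .., "wy": .., "wz": .., "gripper": ..}, ...]. A call has exactly 5 rows; each row is the pose to reach, as a shift and turn from the pose commanded when the call began, along the tool's axes at that moment; what a row does not reach only later rows make up. A row lasts 1/12 s, in which the tool goes at most 41.7 mm and 7.16 degrees, less where a joint would pass 70% of its speed; a pose out of reach is approached as far as the arm can. A call with a gripper value outside its range is refused whole. The fingers move at their own pace and stop on an object; "grip_force" is the grip in N (left out, the last holds). Time passes only in rows, so rows that repeat a pose let the fingers close, or fill a call up. It gives the time, the measured TCP pose, the force, the opening and the grip force at its end, in the units of the state.
- ctrl.get_state(): the state, without advancing time (a new reading comes with each control period).
- vision.get_image(name): name is "scene" or "top"; returns a dict with "color" (400x640x3 uint8, blue, green, red), "fx", "fy", "cx", "cy" (pixels), "extrinsics" (4x4, takes a point from world to camera coordinates). Camera axes: x right, y down, z forward; pixel columns grow to the right and rows downward; lengths in m; the calibration is good to about 2 mm. A picture is of the moment at which its call begins. There is no depth.
- ctrl.close_job(): hands the job in; it is judged then, once.
Trained networks look in the newest picture that a camera, given by its name, has taken for a name from the list of things; names that differ only in an ending like _2 or _b are one class to them, and where a whole thing is asked for, a point or a joint stands for the part that bears it (a point fixed in the world has none). Each returns a list of dicts, best first, with "conf" (0 to 1); they miss things now and then, are a little off and sometimes report something else, mostly with a low value. They report only what shows in the picture. A call takes as long as a camera call.
- vision.spot_in(camera, thing): "bbox" ([left, top, right, bottom] in pixels, round what is visible of it).
The state is a dict: "time": time; "joint_positions": joint angles; "qd": joint speeds; "joint_torque": joint torques, N m; "position": TCP position; "tool_rot": TCP orientation; "ft_force": force on the tool from outside, world axes, zero at the start; "torque": the same for the moment, N m; "grip_width": opening from 0.0 (shut) to 1.0 (fully open); "grip_force": force on a finger pad.
Only numpy, scipy, OpenCV 4.12 (cv2) and the standard library are available. Lean on these libraries where they do the work, as an engineer would, in place of code of your own. Each camera call takes 0.05 s, during which the arm holds its last target. There are 200 camera calls.

TASK

Bait the wooden live-catch mouse trap: set the pressed-grain bait block so that it balances, let go, on top of the trap's round dome. Then take the knob of the trap's spring-return slide, pull it out until the slide's pointer is in line with the raised mark on the board, and finish while still holding it there, with the bait still balanced. Leave everything else in the cupboard where it is.

Things in the scene. Friction and masses are not known exactly. Their poses are not given: they have to be found in the camera images.
- bait: The bait: a loose, hard, brown rectangular block of pressed grain, 50 long (its x) x 26 wide (its y) x 24 mm high, about 35 g, lying flat on the mat (z=0). Origin: centre of its underside. It starts somewhere on the left side (+y), with other small things near it.
- trap: Live-catch trap, fixed: dark wooden board 250 (its x) x 210 (its y) x 12 mm thick; origin: centre of the board's underside; x points away from the robot (yaw varies). Its +y half has a fixed white dome; its -y half a low wooden box (board x 36 to 124 mm, y -80 to -10 mm, top 70 mm above the mat), out of whose front the slide comes between two rails (tops 20 mm above the mat).
- dome: The dome on the trap board, fixed: smooth white glazed spherical cap of radius of curvature 45 mm, about 83 mm wide at the board, rising 28 mm above the board. Its axis is at (10, 48) mm in the trap's x, y. Origin: on its axis at the board's top face, 12 mm above the mat. Fixed to the trap.
- dome_top (a point): The highest point of the dome, 40 mm above the mat.
- slide: Steel slide that moves only along the trap's x. Starts home, knob axis at (-40, -45) mm in the trap's x, y; pulled out along the trap's -x, toward the robot, up to a stop at 80 mm. Spring pulls it home: 3.6 N at home plus 0.6 N per 10 mm; let go, it returns. Origin: on the knob's axis at the board's top face (12 mm above the mat), axes parallel to the trap's.
- knob (a point): Centre of the slide's upright wooden knob: a round post 18 mm diameter, from 38 to 68 mm above the mat, this point 53 mm above the mat; below it is a steel stem 14 mm thick. Easily pinched from above.
- pointer (a point): Tip of the narrow (4 mm) light metal pointer that sticks out sideways from the slide under the knob (toward the trap's -y), 36 mm from the knob's axis and at the same trap x as that axis; 24 mm above the mat.
- mark: Upright light metal ridge, 4 mm thick (trap x), 18 mm long (trap y), top 26 mm above the mat, on a 14 mm foot on the board beside the slide, just past the pointer's tip. Fixed, 25 to 60 mm of pull from home (varies). Origin: centre of its underside, axes parallel to the trap's. The pointer is in line when its x in the mark's frame is 0.
- plug: Bystander: round black rubber sink plug, 50 mm wide, 28 mm high with its wire loop. Origin: centre of underside.
- tin: Bystander: flat round metal tin, 60 mm wide, 30 mm high. Origin: centre of underside.
- soap_dish: Bystander: rectangular green ceramic soap dish, 85 x 120 x 26 mm. Origin: centre of underside.
- jug: Bystander: orange plastic jug with a handle, 110 mm wide, 160 mm high. Origin: centre of underside.
- brush: Bystander: bottle brush with nylon bristles lying along its x, about 300 mm long, 45 mm thick at the bristles. Origin on the mat under its middle.
- u_bend: Bystander: grey plastic U-bend waste trap lying flat, about 205 x 150 x 50 mm. Origin on the mat near its middle.
- snap_trap: Bystander: small flat wooden snap mousetrap with a steel spring clip, 98 x 47 x 16 mm. Origin: centre of underside.

How it is judged:
By the outcome, as a careful person would: the job done as asked, in the order asked, and still so for the second after the job is handed in, while the arm keeps its last pose, push and grip.
It also fails if it takes over 56 s, if anything falls off the work surface, if the arm or the gripper's body presses on something with over 40 N, if the wrist force passes 120 N, or if a joint passes its speed limit or range.

## Working session

There is one attempt and no reset: what is moved stays moved. The work goes in short steps, Python scripts to look and compute and a tool call to move; the robot and the scene stay as the last step left them, time stands still between calls to the robot, and variables do not carry over. Pictures are saved under pics/ and viewed, at most 10 in all, crops included, and the job is handed in when it is done.

Besides the shell and the picture viewer there is one more tool, called by a JSON object that holds its "op" and its "data", one argument or row to a line. jog_arm: Moves the arm, as the interface text tells. Its arguments: {"type":"object","properties":{"increments":{"type":"array"},"grip_force":{"type":"number"}},"required":["increments"]}

```bash
mkdir -p pics; cat > h.py <<'E'
from bench import ctrl, vision
import numpy as np, cv2
from scipy.spatial.transform import Rotation as R
def cam(n):
    im=vision.get_image(n); return im
def proj(im,p):
    p=np.atleast_2d(p); E=np.array(im["extrinsics"]); c=p@E[:3,:3].T+E[:3,3]
    return np.c_[im["fx"]*c[:,0]/c[:,2]+im["cx"], im["fy"]*c[:,1]/c[:,2]+im["cy"]]
def unproj(im,uv,z):
    E=np.array(im["extrinsics"]); Rm=E[:3,:3]; o=-Rm.T@E[:3,3]
    d=Rm.T@np.array([(uv[0]-im["cx"])/im["fx"],(uv[1]-im["cy"])/im["fy"],1]); return o+d*(z-o[2])/d[2]
E
python3 - <<'E'
from h import *
for n in("scene","top"):
    im=cam(n); cv2.imwrite(f"pics/{n}0.png",im["color"]); E=np.array(im["extrinsics"]); print(n,-E[:3,:3].T@E[:3,3],E[2,:3],im["fx"])
    for t in("bait","dome","knob","mark","pointer","slide"):
        print(t,[(np.round(d["bbox"]),round(d["conf"],2)) for d in vision.spot_in(n,t)[:3]])
s=ctrl.get_state(); print(s["position"],s["tool_rot"],s["time"],s["grip_width"])
E
```

```text
scene [1.19549885 0.36752014 1.15271804] [-0.44540593 -0.26883687 -0.85401423] 442.4966003322734
bait [(array([385., 193., 400., 211.]), 0.6)]
dome [(array([298., 188., 327., 214.]), 0.59)]
knob []
mark []
pointer [(array([280., 172., 295., 190.]), 0.47)]
slide [(array([280., 170., 292., 194.]), 0.59)]
top [0.30320812 0.01385909 1.59533446] [ 0.19066786  0.00666084 -0.98163201] 507.6653587853488
bait []
dome [(array([312., 177., 338., 205.]), 0.8)]
knob [(array([351., 174., 369., 200.]), 0.63)]
mark [(array([313., 175., 338., 205.]), 0.55)]
pointer [(array([348., 173., 369., 200.]), 0.49)]
slide [(array([346., 175., 369., 202.]), 0.49)]
[ 0.15058169 -0.63233625  0.2226249 ] [ 3.12002709e+00  3.66433695e-01 -2.25817753e-05] 0.7 1.0037665893244356
```

View pics/scene0.png

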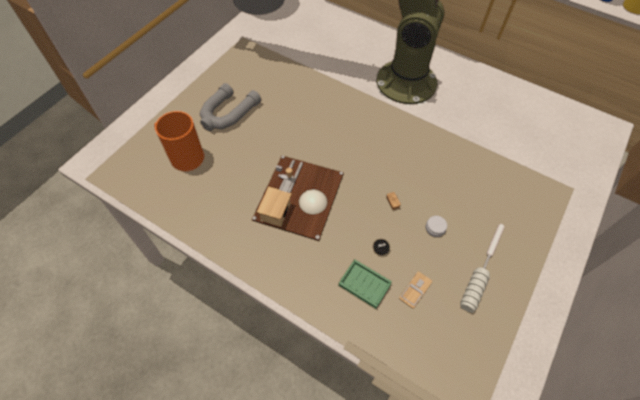

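View pics/top0.png

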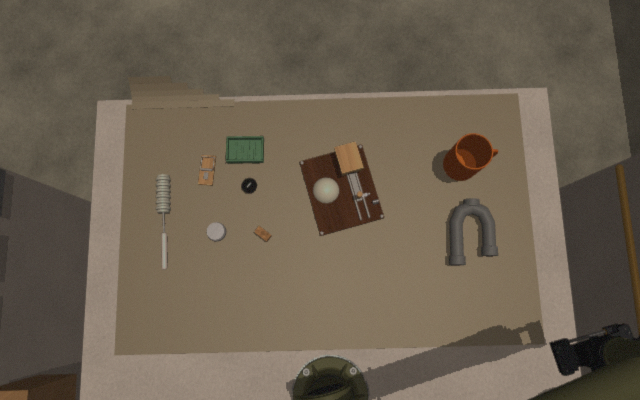

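Scene: the trap sits at about (300,197), the dome at (313,202) and the bait at (393,201). Top: the bait is at (262,233), the dome at (326,190) and the slide around (362,197). I'll enlarge these for precise measurement.

```bash
python3 - <<'E'
from h import *
a=cv2.imread("pics/top0.png"); b=cv2.imread("pics/scene0.png")
def crop(i,x,y,w,h,s): return cv2.resize(i[y:y+h,x:x+w],None,fx=s,fy=s,interpolation=cv2.INTER_CUBIC)
A=crop(a,296,138,94,100,5); B=crop(b,250,150,96,92,5)
C=crop(a,250,223,24,20,10); D=crop(b,380,187,28,28,8)
o=np.zeros((600,800,3),np.uint8)
A=cv2.resize(A,(400,int(400*100/94))); B=cv2.resize(B,(400,int(400*92/96)))
o[:min(425,A.shape[0]),:400]=A[:425]; o[:B.shape[0],400:]=B
C=cv2.resize(C,(204,170)); D=cv2.resize(D,(170,170)); o[430:,:204]=C; o[430:,400:570]=D
cv2.imwrite("pics/c1.png",o)
E
```

```text
(no output)
```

View pics/c1.png

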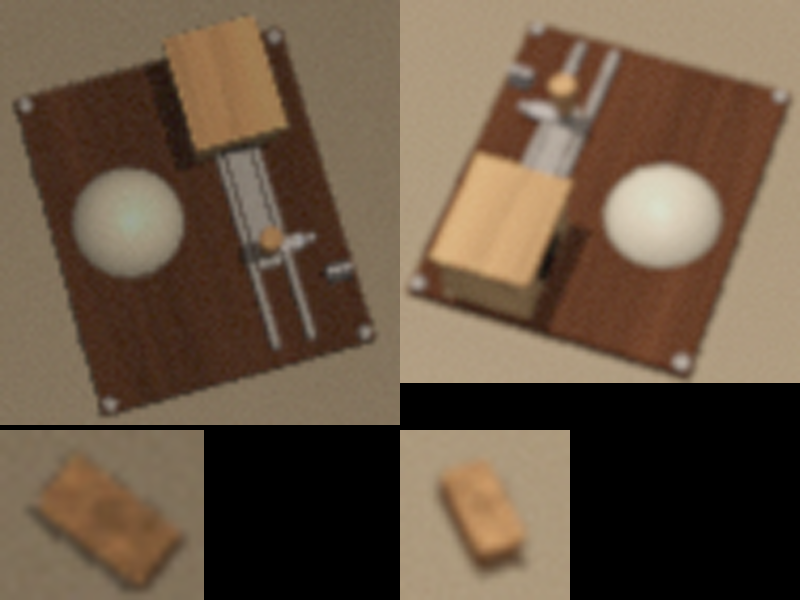

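```bash
cat > fit.py <<'E'
from h import *
from scipy.optimize import least_squares, minimize
ims={n:cam(n) for n in("top","scene")}
A=lambda x,y:((x+.5)/(400/94)-.5+296,(y+.5)/(400/94)-.5+138)
B=lambda x,y:((x-400+.5)/(400/96)-.5+250,(y+.5)/(400/96)-.5+150)
# board corners (trap xy), top view and scene view
bc=[(125,105),(125,-105),(-125,-105),(-125,105)]
ta=[A(14,100),A(282,27),A(375,339),A(102,416)]
sb=[B(687,378),B(407,292),B(532,20),B(792,95)]
def T(p,q): # trap->world
    c,s=np.cos(p[2]),np.sin(p[2]); q=np.atleast_2d(np.array(q,float))/1000
    return np.c_[p[0]+c*q[:,0]-s*q[:,1],p[1]+s*q[:,0]+c*q[:,1],q[:,2]]
P3=[(x,y,12) for x,y in bc]
def f(p,w=("top","scene")):
    return np.concatenate([(proj(ims[n],T(p,P3))-np.array({"top":ta,"scene":sb}[n])).ravel() for n in w])
p0=[.57,0.03,.25]
for w in(("top",),("scene",),("top","scene")):
    r=least_squares(f,p0,args=(w,)); print(w,r.x.round(4),np.round(r.fun,1))
p=r.x
tt=lambda n,uv,z:(lambda w:(np.array([[np.cos(p[2]),np.sin(p[2])],[-np.sin(p[2]),np.cos(p[2])]])@(w[:2]-p[:2])*1000).round(1))(unproj(ims[n],uv,z))
print("knobtop",tt("top",A(271,237),.068),tt("scene",B(562,84),.068))
print("ptr",tt("top",A(314,237),.024),tt("scene",B(522,106),.024))
print("mark",tt("top",A(340,269),.026),tt("scene",B(521,74),.026))
print("dome",T(p,[(10,48,40)]),"knob",T(p,[(-40,-45,53)]))
# bait
K=8; masks={}
for n,(x,y,w,h) in {"top":(244,217,36,32),"scene":(374,181,38,40)}.items():
    g=cv2.resize(ims[n]["color"][y:y+h,x:x+w],None,fx=K,fy=K,interpolation=cv2.INTER_CUBIC)
    v=g.astype(float); d=v[...,2]-v[...,0]; t=cv2.threshold(cv2.normalize(d,None,0,255,cv2.NORM_MINMAX).astype(np.uint8),0,255,cv2.THRESH_OTSU)[1]
    masks[n]=(t>0,x,y)
def iou(q,det=False):
    o=[]
    for n,(m,x,y) in masks.items():
        P=T(q,[(a,b,c) for a in(-25,25) for b in(-13,13) for c in(0,24)])
        uv=(proj(ims[n],P)-[x,y]+.5)*K-.5
        z=np.zeros(m.shape,np.uint8); cv2.fillConvexPoly(z,cv2.convexHull(np.round(uv*16).astype(np.int32)),1,shift=4)
        o.append((z.astype(bool)&m).sum()/(z.astype(bool)|m).sum())
    return o if det else -sum(o)
w0=unproj(ims["top"],(262,233.5),.012)
b=min((minimize(iou,[w0[0],w0[1],a],method="Nelder-Mead",options=dict(initial_simplex=[[w0[0],w0[1],a],[w0[0]+.01,w0[1],a],[w0[0],w0[1]+.01,a],[w0[0],w0[1],a+.3]])) for a in np.arange(0,3.1,.39)),key=lambda r:r.fun)
print("bait",b.x.round(4),iou(b.x,True))
s=ctrl.get_state(); print(R.from_rotvec(s["tool_rot"]).as_matrix().round(3))
E
python3 fit.py
```

```text
('top',) [ 0.6208 -0.0534  0.2431] [-0.  -0.4 -0.3 -0.1  0.3  0.4  0.   0.1]
('scene',) [ 0.6216 -0.0526  0.2444] [ 0.3 -0.1 -0.5 -0.2  0.   0.4  0.2 -0.2]
('top', 'scene') [ 0.6211 -0.053   0.2438] [-0.2 -0.4 -0.5 -0.3  0.2  0.2 -0.  -0.   0.2 -0.2 -0.6 -0.4  0.   0.2
  0.2 -0.3]
knobtop [-39.2 -45.5] [-40.8 -46.2]
ptr [-40.5 -81.5] [-41. -80.]
mark [-68.9 -92.8] [-66.5 -90.6]
dome [[ 0.61925248 -0.00400767  0.04      ]] knob [[ 0.59317685 -0.10632611  0.053     ]]
bait [0.4854 0.1972 0.8653] [np.float64(0.842099613568055), np.float64(0.6681674565560821)]
[[ 0.973  0.232  0.   ]
 [ 0.232 -0.973 -0.   ]
 [ 0.     0.    -1.   ]]
```

{"op": "jog_arm", "data": {
  "increments": [
    {"tx":33,"ty":-25,"gripper":0.7},
    {"tx":66,"ty":-50,"gripper":0.7},
    {"tx":99,"ty":-75,"gripper":0.7},
    {"tx":132,"ty":-100,"gripper":0.7},
    {"tx":165,"ty":-125,"gripper":0.7}
  ]
}}

```text
validation failed for argument at $.in...
```

{"op": "jog_arm", "data": {
  "increments": [
    {"tx":33,"ty":-25,"gripper":0.7},
    {"tx":66,"ty":-50,"gripper":0.7},
    {"tx":99,"ty":-75,"gripper":0.7},
    {"tx":132,"ty":-100,"gripper":0.7},
    {"tx":165,"ty":-125,"gripper":0.7}
  ]
}}

```text
validation failed for argument at $.in...
```

```bash
cat > go.py <<'E'
import sys
from h import *
# usage: go.py x y z yaw_deg(tool x)  [more targets..]; relative to measured pose
s=ctrl.get_state(); Rm=R.from_rotvec(s["tool_rot"])
print("t",round(s["time"],2),"pos",np.round(s["position"],4),"yaw",np.degrees(np.arctan2(*Rm.as_matrix()[[1,0],0])).round(1),"j",np.round(s["joint_positions"],2),"F",np.round(s["ft_force"],1),"g",round(s["grip_width"],3))
for k in range(1,len(sys.argv),4):
    x,y,z,a=map(float,sys.argv[k:k+4])
    d=Rm.inv().apply(np.array([x,y,z])-s["position"])*1000
    w=(Rm.inv()*R.from_euler("z",a,degrees=True)*R.from_euler("x",np.pi)).as_rotvec()
    print("shift",d.round(1),"turn",w.round(3)); s["position"]=np.array([x,y,z]); Rm=R.from_euler("z",a,degrees=True)*R.from_euler("x",np.pi)
E
python3 go.py .485 .197 .15 49.6 .485 .197 .003 49.6
python3 - <<'E'
from h import *
print(unproj(cam("top"),(262.5,233.1),.024),unproj(cam("scene"),(393.5,199.8),.024))
E
```

```text
t 0.8 pos [ 0.1506 -0.6323  0.2226] yaw 13.4 j [ 1.35  0.32 -0.07  1.45  0.02  1.37 -0.06] F [ 0.4  0.4 -0.5] g 0.999
shift [ 517.5 -729.3   72.6] turn [ 0.     0.    -0.632]
shift [ -0.  -0. 147.] turn [ 0. -0. -0.]
[0.48507756 0.19578555 0.024     ] [0.48818433 0.19871755 0.024     ]
```

{"op": "jog_arm", "data": {
  "increments": [
    {"tx":33,"ty":-25,"tz":0,"wx":0,"wy":0,"wz":0,"gripper":0.7},
    {"tx":66,"ty":-50,"tz":0,"wx":0,"wy":0,"wz":0,"gripper":0.7},
    {"tx":99,"ty":-75,"tz":0,"wx":0,"wy":0,"wz":0,"gripper":0.7},
    {"tx":132,"ty":-100,"tz":0,"wx":0,"wy":0,"wz":0,"gripper":0.7},
    {"tx":165,"ty":-125,"tz":0,"wx":0,"wy":0,"wz":0,"gripper":0.7}
  ]
}}

```text
time: 1.32
position: [0.2831, -0.4709, 0.2227]
tool_rot: [3.12, 0.366, 0.0]
ft_force: [1.1, -1.2, -0.5]
grip_width: 0.736
grip_force: 0.0
```

{"op": "jog_arm", "data": {
  "increments": [
    {"tx":33,"ty":-25,"tz":0,"wx":0,"wy":0,"wz":0,"gripper":0.7},
    {"tx":66,"ty":-50,"tz":0,"wx":0,"wy":0,"wz":0,"gripper":0.7},
    {"tx":99,"ty":-75,"tz":0,"wx":0,"wy":0,"wz":0,"gripper":0.7},
    {"tx":132,"ty":-100,"tz":0,"wx":0,"wy":0,"wz":0,"gripper":0.7},
    {"tx":165,"ty":-125,"tz":0,"wx":0,"wy":0,"wz":0,"gripper":0.7}
  ]
}}

```text
time: 1.73
position: [0.4146, -0.311, 0.223]
tool_rot: [3.119, 0.366, 0.001]
ft_force: [0.3, -0.2, 0.1]
grip_width: 0.701
grip_force: 0.0
```

```bash
python3 go.py .4865 .197 .15 49.6 .4865 .197 .003 49.6
```

```text
t 1.73 pos [ 0.4146 -0.311   0.223 ] yaw 13.4 j [ 0.95  0.06 -0.37  1.76  0.02  1.32 -0.76] F [ 0.3 -0.2  0.1] g 0.701
shift [ 187.5 -477.6   72.5] turn [ 0.001  0.    -0.632]
shift [ -0.  -0. 147.] turn [ 0. -0. -0.]
```

{"op": "jog_arm", "data": {
  "increments": [
    {"tx":13,"ty":-33,"tz":0,"wx":0,"wy":0,"wz":0,"gripper":0.7},
    {"tx":26,"ty":-66,"tz":0,"wx":0,"wy":0,"wz":0,"gripper":0.7},
    {"tx":39,"ty":-99,"tz":0,"wx":0,"wy":0,"wz":0,"gripper":0.7},
    {"tx":52,"ty":-132,"tz":0,"wx":0,"wy":0,"wz":0,"gripper":0.7},
    {"tx":65,"ty":-165,"tz":0,"wx":0,"wy":0,"wz":0,"gripper":0.7}
  ]
}}

```text
time: 2.15
position: [0.4387, -0.1354, 0.2228]
tool_rot: [3.119, 0.366, 0.001]
ft_force: [0.8, 0.2, 0.1]
grip_width: 0.701
grip_force: 0.0
```

{"op": "jog_arm", "data": {
  "increments": [
    {"tx":13,"ty":-33,"tz":0,"wx":0,"wy":0,"wz":0,"gripper":0.7},
    {"tx":26,"ty":-66,"tz":0,"wx":0,"wy":0,"wz":0,"gripper":0.7},
    {"tx":39,"ty":-99,"tz":0,"wx":0,"wy":0,"wz":0,"gripper":0.7},
    {"tx":52,"ty":-132,"tz":0,"wx":0,"wy":0,"wz":0,"gripper":0.7},
    {"tx":65,"ty":-165,"tz":0,"wx":0,"wy":0,"wz":0,"gripper":0.7}
  ]
}}

```text
time: 2.57
position: [0.4637, 0.0401, 0.2229]
tool_rot: [3.119, 0.366, 0.002]
ft_force: [0.6, 0.1, -0.1]
grip_width: 0.696
grip_force: 0.0
```

{"op": "jog_arm", "data": {
  "increments": [
    {"tx":12,"ty":-30,"tz":14,"wx":0,"wy":0,"wz":-0.12,"gripper":0.7},
    {"tx":24,"ty":-60,"tz":28,"wx":0,"wy":0,"wz":-0.24,"gripper":0.7},
    {"tx":35,"ty":-90,"tz":42,"wx":0,"wy":0,"wz":-0.36,"gripper":0.7},
    {"tx":46,"ty":-120,"tz":56,"wx":0,"wy":0,"wz":-0.48,"gripper":0.7},
    {"tx":57,"ty":-147,"tz":70,"wx":0,"wy":0,"wz":-0.6,"gripper":0.7}
  ]
}}

```text
time: 2.98
position: [0.4851, 0.1967, 0.1524]
tool_rot: [2.868, 1.281, 0.002]
ft_force: [-0.2, -0.2, -0.1]
grip_width: 0.7
grip_force: 0.0
```

```bash
python3 go.py .4865 .197 .003 49.6; python3 - <<'E'
from h import *
a=cam("top")["color"]; b=cam("scene")["color"]
f=lambda i,x,y:cv2.resize(i[y:y+60,x:x+60],(400,400),interpolation=cv2.INTER_CUBIC)
cv2.imwrite("pics/c2.png",np.hstack([f(a,232,203),f(b,363,171)]))
E
```

```text
t 2.98 pos [0.4851 0.1967 0.1524] yaw 48.1 j [ 0.41  0.19 -0.93  1.83  0.17  1.2  -1.3 ] F [-0.2 -0.2 -0.1] g 0.7
shift [  1.1   0.7 149.4] turn [ 0.001 -0.001 -0.026]
```

View pics/c2.png

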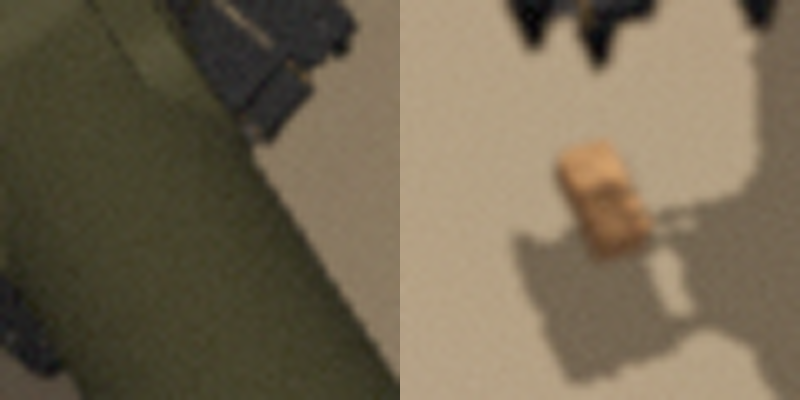

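The arm hides the bait in the top view. In the scene crop it is still in place at about (605,200), with the fingers above it. Descending now.

{"op": "jog_arm", "data": {
  "increments": [
    {"tx":1,"ty":1,"tz":25,"wx":0,"wy":0,"wz":-0.026,"gripper":0.7},
    {"tx":1,"ty":1,"tz":50,"wx":0,"wy":0,"wz":-0.026,"gripper":0.7},
    {"tx":1,"ty":1,"tz":75,"wx":0,"wy":0,"wz":-0.026,"gripper":0.7},
    {"tx":1,"ty":1,"tz":95,"wx":0,"wy":0,"wz":-0.026,"gripper":0.7},
    {"tx":1,"ty":1,"tz":110,"wx":0,"wy":0,"wz":-0.026,"gripper":0.7}
  ]
}}

```text
time: 3.5
position: [0.4859, 0.1933, 0.0409]
tool_rot: [2.857, 1.306, -0.003]
ft_force: [0.2, 0.1, 1.0]
grip_width: 0.698
grip_force: 0.0
```

{"op": "jog_arm", "data": {
  "increments": [
    {"tx":0,"ty":0,"tz":10,"wx":0,"wy":0,"wz":0,"gripper":0.7},
    {"tx":0,"ty":0,"tz":20,"wx":0,"wy":0,"wz":0,"gripper":0.7},
    {"tx":0,"ty":0,"tz":30,"wx":0,"wy":0,"wz":0,"gripper":0.7},
    {"tx":0,"ty":0,"tz":35,"wx":0,"wy":0,"wz":0,"gripper":0.7},
    {"tx":0,"ty":0,"tz":38,"wx":0,"wy":0,"wz":0,"gripper":0.7}
  ]
}}

```text
time: 3.92
position: [0.4865, 0.1945, 0.0041]
tool_rot: [2.856, 1.309, -0.0]
ft_force: [-0.9, 0.1, -0.9]
grip_width: 0.7
grip_force: 0.0
```

{"op": "jog_arm", "data": {
  "increments": [
    {"tx":0,"ty":0,"tz":0,"wx":0,"wy":0,"wz":0,"gripper":0.45},
    {"tx":0,"ty":0,"tz":0,"wx":0,"wy":0,"wz":0,"gripper":0.4},
    {"tx":0,"ty":0,"tz":0,"wx":0,"wy":0,"wz":0,"gripper":0.2},
    {"tx":0,"ty":0,"tz":0,"wx":0,"wy":0,"wz":0,"gripper":0.2},
    {"tx":0,"ty":0,"tz":0,"wx":0,"wy":0,"wz":0,"gripper":0.2}
  ],
  "grip_force": 12
}}

```text
time: 4.33
position: [0.4868, 0.1948, 0.005]
tool_rot: [2.855, 1.309, 0.001]
ft_force: [-0.6, -0.1, 1.6]
grip_width: 0.411
grip_force: 0.0
```

```bash
python3 go.py .4865 .197 .15 49.6 .6193 -.004 .1 49.6 .6193 -.004 .043 49.6
```

```text
t 4.33 pos [0.4868 0.1948 0.005 ] yaw 49.3 j [ 0.3   0.4  -0.84  1.96  0.37  0.94 -1.43] F [-0.6 -0.1  1.6] g 0.411
shift [   1.5   -1.6 -145. ] turn [ 0.001 -0.001 -0.006]
shift [-67.  231.4  50. ] turn [ 0. -0. -0.]
shift [-0. -0. 57.] turn [ 0. -0. -0.]
```

{"op": "jog_arm", "data": {
  "increments": [
    {"tx":1.5,"ty":0,"tz":0,"wx":0,"wy":0,"wz":0,"gripper":0.25},
    {"tx":1.5,"ty":0,"tz":0,"wx":0,"wy":0,"wz":0,"gripper":0.2},
    {"tx":1.5,"ty":0,"tz":0,"wx":0,"wy":0,"wz":0,"gripper":0.2},
    {"tx":1.5,"ty":0,"tz":0,"wx":0,"wy":0,"wz":0,"gripper":0.2},
    {"tx":1.5,"ty":0,"tz":0,"wx":0,"wy":0,"wz":0,"gripper":0.2}
  ]
}}

```text
time: 4.75
position: [0.4878, 0.1961, 0.0048]
tool_rot: [2.856, 1.309, 0.001]
ft_force: [0.3, 0.3, 1.4]
grip_width: 0.3
grip_force: 12.0
```

{"op": "jog_arm", "data": {
  "increments": [
    {"tx":0,"ty":0,"tz":0,"wx":0,"wy":0,"wz":0,"gripper":0.2},
    {"tx":0,"ty":0,"tz":0,"wx":0,"wy":0,"wz":0,"gripper":0.2},
    {"tx":0,"ty":0,"tz":-5,"wx":0,"wy":0,"wz":0,"gripper":0.2},
    {"tx":0,"ty":0,"tz":-20,"wx":0,"wy":0,"wz":0,"gripper":0.2},
    {"tx":0,"ty":0,"tz":-40,"wx":0,"wy":0,"wz":0,"gripper":0.2}
  ]
}}

```text
time: 5.17
position: [0.4855, 0.195, 0.0435]
tool_rot: [-2.855, -1.309, 0.007]
ft_force: [-0.9, 0.1, 0.5]
grip_width: 0.301
grip_force: 12.0
```

```bash
python3 go.py .62 -.004 .12 49.6 .6193 -.004 .043 49.6
```

```text
t 5.17 pos [0.4855 0.195  0.0435] yaw 49.3 j [ 0.34  0.35 -0.88  1.93  0.31  1.01 -1.39] F [-0.9  0.1  0.5] g 0.301
shift [-63.4 231.6 -76.9] turn [-0.003  0.004 -0.006]
shift [-0.5 -0.5 77. ] turn [ 0. -0. -0.]
```

{"op": "jog_arm", "data": {
  "increments": [
    {"tx":0,"ty":0,"tz":-30,"wx":0,"wy":0,"wz":0,"gripper":0.2},
    {"tx":-6,"ty":20,"tz":-55,"wx":0,"wy":0,"wz":0,"gripper":0.2},
    {"tx":-13,"ty":48,"tz":-60,"wx":0,"wy":0,"wz":0,"gripper":0.2},
    {"tx":-21,"ty":78,"tz":-60,"wx":0,"wy":0,"wz":0,"gripper":0.2},
    {"tx":-30,"ty":108,"tz":-60,"wx":0,"wy":0,"wz":0,"gripper":0.2}
  ]
}}

```text
time: 5.58
position: [0.5505, 0.1017, 0.1056]
tool_rot: [2.854, 1.31, 0.002]
ft_force: [0.4, -0.2, -1.0]
grip_width: 0.299
grip_force: 12.0
```

{"op": "jog_arm", "data": {
  "increments": [
    {"tx":-8,"ty":30,"tz":0,"wx":0,"wy":0,"wz":0,"gripper":0.2},
    {"tx":-16,"ty":60,"tz":0,"wx":0,"wy":0,"wz":0,"gripper":0.2},
    {"tx":-24,"ty":90,"tz":0,"wx":0,"wy":0,"wz":0,"gripper":0.2},
    {"tx":-31,"ty":112,"tz":0,"wx":0,"wy":0,"wz":0,"gripper":0.2},
    {"tx":-33,"ty":122,"tz":0,"wx":0,"wy":0,"wz":0,"gripper":0.2}
  ]
}}

```text
time: 6.0
position: [0.6215, -0.007, 0.1039]
tool_rot: [2.858, 1.301, -0.003]
ft_force: [-0.3, -0.7, -0.5]
grip_width: 0.296
grip_force: 12.0
```

{"op": "jog_arm", "data": {
  "increments": [
    {"tx":0,"ty":0,"tz":0,"wx":0,"wy":0,"wz":0,"gripper":0.2},
    {"tx":0,"ty":0,"tz":10,"wx":0,"wy":0,"wz":0,"gripper":0.2},
    {"tx":0,"ty":0,"tz":20,"wx":0,"wy":0,"wz":0,"gripper":0.2},
    {"tx":0,"ty":0,"tz":30,"wx":0,"wy":0,"wz":0,"gripper":0.2},
    {"tx":0,"ty":0,"tz":30,"wx":0,"wy":0,"wz":0,"gripper":0.2}
  ]
}}

```text
time: 6.42
position: [0.6178, -0.0004, 0.0714]
tool_rot: [-2.852, -1.312, 0.007]
ft_force: [-0.4, -0.4, -0.8]
grip_width: 0.293
grip_force: 12.0
```

```bash
python3 go.py .6193 -.004 .045 49.3; python3 - <<'E'
from h import *
a=cam("top")["color"]; b=cam("scene")["color"]
f=lambda i,x,y:cv2.resize(i[y:y+70,x:x+70],(400,400),interpolation=cv2.INTER_CUBIC)
cv2.imwrite("pics/c3.png",np.hstack([f(a,292,155),f(b,275,165)]))
E
```

```text
t 6.42 pos [ 6.178e-01 -4.000e-04  7.140e-02] yaw 49.4 j [ 0.56  0.48 -0.76  1.68  0.36  1.13 -1.01] F [-0.4 -0.4 -0.8] g 0.293
shift [-1.7  3.6 26.4] turn [-0.004  0.003  0.002]
```

View pics/c3.png

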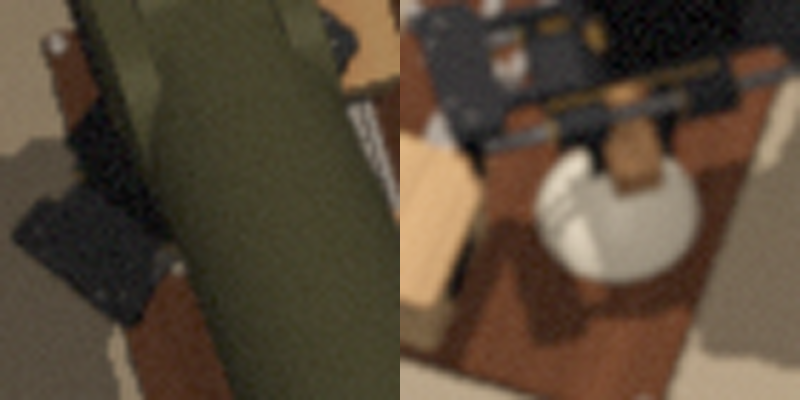

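The scene crop shows the bait held flat over the dome, with no contact yet. I'll lower it in small steps.

{"op": "jog_arm", "data": {
  "increments": [
    {"tx":-1,"ty":3,"tz":6,"wx":0,"wy":0,"wz":0,"gripper":0.2},
    {"tx":-1.7,"ty":3.6,"tz":12,"wx":0,"wy":0,"wz":0,"gripper":0.2},
    {"tx":-1.7,"ty":3.6,"tz":17,"wx":0,"wy":0,"wz":0,"gripper":0.2},
    {"tx":-1.7,"ty":3.6,"tz":20,"wx":0,"wy":0,"wz":0,"gripper":0.2},
    {"tx":-1.7,"ty":3.6,"tz":22,"wx":0,"wy":0,"wz":0,"gripper":0.2}
  ]
}}

```text
time: 6.93
position: [0.6219, -0.0057, 0.0518]
tool_rot: [-2.855, -1.309, 0.001]
ft_force: [0.0, -0.1, -0.4]
grip_width: 0.299
grip_force: 12.0
```

{"op": "jog_arm", "data": {
  "increments": [
    {"tx":0,"ty":0,"tz":0,"wx":0,"wy":0,"wz":0,"gripper":0.2},
    {"tx":0,"ty":0,"tz":1,"wx":0,"wy":0,"wz":0,"gripper":0.2},
    {"tx":0,"ty":0,"tz":2,"wx":0,"wy":0,"wz":0,"gripper":0.2},
    {"tx":0,"ty":0,"tz":2,"wx":0,"wy":0,"wz":0,"gripper":0.2},
    {"tx":0,"ty":0,"tz":2,"wx":0,"wy":0,"wz":0,"gripper":0.2}
  ]
}}

```text
time: 7.35
position: [0.6223, -0.0056, 0.0507]
tool_rot: [2.856, 1.309, 0.0]
ft_force: [0.2, -0.3, -0.8]
grip_width: 0.294
grip_force: 12.0
```

```bash
python3 go.py .6193 -.004 .045 49.3
```

```text
t 7.35 pos [ 0.6223 -0.0056  0.0507] yaw 49.3 j [ 0.55  0.51 -0.74  1.69  0.38  1.09 -1.02] F [ 0.2 -0.3 -0.8] g 0.294
shift [-0.7 -3.3  5.7] turn [ 0.    -0.    -0.001]
```

{"op": "jog_arm", "data": {
  "increments": [
    {"tx":0,"ty":-1.5,"tz":1.5,"wx":0,"wy":0,"wz":0,"gripper":0.2},
    {"tx":-0.7,"ty":-3.3,"tz":3,"wx":0,"wy":0,"wz":0,"gripper":0.2},
    {"tx":-0.7,"ty":-3.3,"tz":4,"wx":0,"wy":0,"wz":0,"gripper":0.2},
    {"tx":-0.7,"ty":-3.3,"tz":4.5,"wx":0,"wy":0,"wz":0,"gripper":0.2},
    {"tx":-0.7,"ty":-3.3,"tz":4.5,"wx":0,"wy":0,"wz":0,"gripper":0.2}
  ]
}}

```text
time: 7.77
position: [0.6191, -0.0041, 0.0459]
tool_rot: [2.856, 1.309, -0.0]
ft_force: [-0.3, 0.4, -0.8]
grip_width: 0.296
grip_force: 12.0
```

{"op": "jog_arm", "data": {
  "increments": [
    {"tx":0,"ty":0,"tz":0.4,"wx":0,"wy":0,"wz":0,"gripper":0.2},
    {"tx":0,"ty":0,"tz":0.8,"wx":0,"wy":0,"wz":0,"gripper":0.2},
    {"tx":0,"ty":0,"tz":1,"wx":0,"wy":0,"wz":0,"gripper":0.2},
    {"tx":0,"ty":0,"tz":1,"wx":0,"wy":0,"wz":0,"gripper":0.2},
    {"tx":0,"ty":0,"tz":1,"wx":0,"wy":0,"wz":0,"gripper":0.2}
  ],
  "grip_force": 6
}}

```text
time: 8.18
position: [0.6193, -0.004, 0.045]
tool_rot: [2.856, 1.309, -0.0]
ft_force: [1.0, 0.6, -0.2]
grip_width: 0.302
grip_force: 6.0
```

```bash
python3 go.py .6193 -.004 .045 49.3; python3 - <<'E'
from h import *
b=cam("scene")["color"]
f=lambda i,x,y:cv2.resize(i[y:y+60,x:x+60],(480,480),interpolation=cv2.INTER_CUBIC)
cv2.imwrite("pics/c4.png",f(b,283,170))
E
```

```text
t 8.18 pos [ 0.6193 -0.004   0.045 ] yaw 49.3 j [ 0.55  0.51 -0.74  1.7   0.38  1.08 -1.02] F [ 1.   0.6 -0.2] g 0.302
shift [ 0. -0.  0.] turn [ 0.     0.    -0.001]
```

View pics/c4.png

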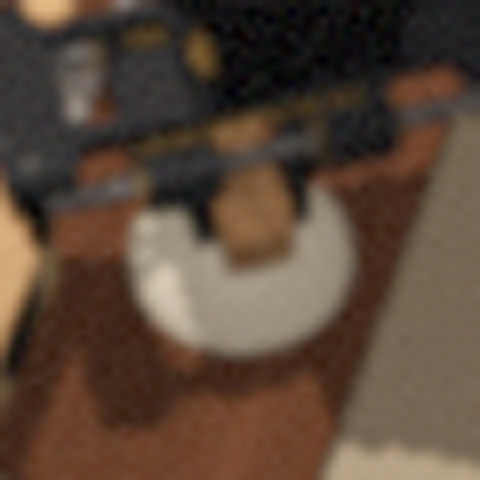

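The scene crop shows the bait just on the dome, with its near end's lower edge from (228,268) to (290,258). I'll check how well it is centred before releasing.

```bash
python3 - <<'E'
from h import *
im=cam("scene"); a=np.radians(49.3); u=np.array([np.cos(a),np.sin(a)]); v=np.array([-u[1],u[0]]); c=np.array([.6193,-.004])
P=[np.r_[c+.025*u+s*.013*v,.04] for s in(1,-1)]
print(proj(im,P))
for q in((311.1,203.1),(318.8,201.8)):
    d=unproj(im,q,.04)[:2]-c; print(d@u,d@v)
A=lambda x,y:((x+.5)/(400/94)-.5+296,(y+.5)/(400/94)-.5+138)
# dome outline: predicted vs seen (top A centre 129,223 r55 ; scene B centre 663,216)
p=[.6211,-.053,.2438]; th=np.linspace(0,2*np.pi,90); S=[]
for h in np.linspace(0,28,15):
    r=np.sqrt(45**2-(17+h)**2)/1000; S+=[(.6193+r*np.cos(t),-.004+r*np.sin(t),.012+h/1000) for t in th]
for n in("top","scene"):
    q=proj(cam(n),np.array(S)); print(n,(q.max(0)+q.min(0))/2,q.max(0)-q.min(0))
print(A(129,223),110/4.255, (263.5/4.1667-.5+250,216.5/4.1667-.5+150))
E
```

```text
[[319.50181308 202.97026553]
 [310.98587893 205.13864196]]
0.018439921090998422 -0.010726450255050951
0.020587405251210934 0.012190040081984755
top [325.45470726 189.81553726] [26.2055908  25.69139832]
scene [312.81856386 202.03626332] [27.71572517 23.9893904 ]
(325.9325, 190.0225) 25.851938895417156 (312.73949408404735, 201.45958432332543)
```

```bash
python3 - <<'E'
from h import *
im=cam("scene"); a=np.radians(49.3); u=np.array([np.cos(a),np.sin(a)]); v=np.array([-u[1],u[0]]); c=np.array([.6193,-.004])
t=np.arange(4,40,2)
for s in(-6,0,6):
    q=proj(im,[np.r_[c+k/1000*u+s/1000*v,.04] for k in t]).astype(np.float32)
    g=cv2.remap(im["color"],q[:,:1],q[:,1:],cv2.INTER_LINEAR)[:,0].astype(int)
    print(s,list(zip(t.tolist(),g[:,0].tolist(),g[:,2].tolist())))
E
```

```text
-6 [(4, 58, 126), (6, 59, 125), (8, 57, 120), (10, 55, 115), (12, 50, 108), (14, 51, 105), (16, 53, 103), (18, 66, 112), (20, 81, 121), (22, 102, 138), (24, 120, 152), (26, 133, 163), (28, 136, 165), (30, 136, 165), (32, 134, 163), (34, 132, 161), (36, 130, 160), (38, 129, 158)]
0 [(4, 71, 145), (6, 67, 140), (8, 63, 133), (10, 57, 123), (12, 51, 113), (14, 46, 103), (16, 49, 103), (18, 56, 105), (20, 77, 119), (22, 98, 134), (24, 117, 150), (26, 129, 159), (28, 136, 165), (30, 136, 165), (32, 134, 163), (34, 133, 162), (36, 132, 161), (38, 131, 160)]
6 [(4, 66, 138), (6, 64, 137), (8, 62, 131), (10, 58, 123), (12, 53, 114), (14, 50, 108), (16, 51, 105), (18, 63, 112), (20, 78, 121), (22, 97, 136), (24, 114, 149), (26, 127, 159), (28, 131, 162), (30, 132, 162), (32, 130, 160), (34, 128, 157), (36, 130, 159), (38, 130, 159)]
```

{"op": "jog_arm", "data": {
  "increments": [
    {"tx":0,"ty":0,"tz":-1.5,"wx":0,"wy":0,"wz":0,"gripper":0.2},
    {"tx":1.5,"ty":0,"tz":-1.5,"wx":0,"wy":0,"wz":0,"gripper":0.2},
    {"tx":2.7,"ty":0,"tz":-1.5,"wx":0,"wy":0,"wz":0,"gripper":0.2},
    {"tx":2.7,"ty":0,"tz":-0.8,"wx":0,"wy":0,"wz":0,"gripper":0.2},
    {"tx":2.7,"ty":0,"tz":0,"wx":0,"wy":0,"wz":0,"gripper":0.2}
  ]
}}

```text
time: 8.85
position: [0.6211, -0.0018, 0.045]
tool_rot: [2.855, 1.31, 0.0]
ft_force: [0.4, -0.6, -0.5]
grip_width: 0.298
grip_force: 6.0
```

{"op": "jog_arm", "data": {
  "increments": [
    {"tx":0,"ty":0,"tz":0,"wx":0,"wy":0,"wz":0,"gripper":0.2},
    {"tx":0,"ty":0,"tz":0.2,"wx":0,"wy":0,"wz":0,"gripper":0.2},
    {"tx":0,"ty":0,"tz":0.4,"wx":0,"wy":0,"wz":0,"gripper":0.2},
    {"tx":0,"ty":0,"tz":0.4,"wx":0,"wy":0,"wz":0,"gripper":0.2},
    {"tx":0,"ty":0,"tz":0.4,"wx":0,"wy":0,"wz":0,"gripper":0.2}
  ]
}}

```text
time: 9.27
position: [0.621, -0.0019, 0.0447]
tool_rot: [2.856, 1.309, -0.0]
ft_force: [-0.4, 0.0, 0.4]
grip_width: 0.294
grip_force: 6.0
```

```bash
python3 go.py .6193 -.004 .045 49.3
```

```text
t 9.27 pos [ 0.621  -0.0019  0.0447] yaw 49.3 j [ 0.54  0.51 -0.74  1.7   0.38  1.08 -1.03] F [-0.4  0.   0.4] g 0.294
shift [-2.7  0.1 -0.3] turn [-0.     0.    -0.001]
```

{"op": "jog_arm", "data": {
  "increments": [
    {"tx":0,"ty":0,"tz":0.3,"wx":0,"wy":0,"wz":0,"gripper":0.2},
    {"tx":0,"ty":0,"tz":0.6,"wx":0,"wy":0,"wz":0,"gripper":0.2},
    {"tx":0,"ty":0,"tz":0.6,"wx":0,"wy":0,"wz":0,"gripper":0.2},
    {"tx":0,"ty":0,"tz":0.6,"wx":0,"wy":0,"wz":0,"gripper":0.2},
    {"tx":0,"ty":0,"tz":0.6,"wx":0,"wy":0,"wz":0,"gripper":0.2}
  ],
  "grip_force": 3
}}

```text
time: 9.68
position: [0.6212, -0.0017, 0.0443]
tool_rot: [2.856, 1.31, 0.0]
ft_force: [-1.6, 0.7, 3.6]
grip_width: 0.295
grip_force: 3.0
```

```bash
python3 go.py .6193 -.004 .045 49.3
```

```text
t 9.68 pos [ 0.6212 -0.0017  0.0443] yaw 49.3 j [ 0.54  0.51 -0.74  1.7   0.39  1.08 -1.03] F [-1.6  0.7  3.6] g 0.295
shift [-3.   0.1 -0.7] turn [ 0. -0. -0.]
```

Force shows contact with the dome. Opening slightly, so the fingers stay near as a guard.

{"op": "jog_arm", "data": {
  "increments": [
    {"tx":0,"ty":0,"tz":0,"wx":0,"wy":0,"wz":0,"gripper":0.32},
    {"tx":0,"ty":0,"tz":0,"wx":0,"wy":0,"wz":0,"gripper":0.34},
    {"tx":0,"ty":0,"tz":0,"wx":0,"wy":0,"wz":0,"gripper":0.37},
    {"tx":0,"ty":0,"tz":0,"wx":0,"wy":0,"wz":0,"gripper":0.4},
    {"tx":0,"ty":0,"tz":0,"wx":0,"wy":0,"wz":0,"gripper":0.42}
  ]
}}

```text
time: 10.1
position: [0.6209, -0.0021, 0.0438]
tool_rot: [-2.856, -1.309, 0.0]
ft_force: [-0.2, -0.4, -1.1]
grip_width: 0.399
grip_force: 0.0
```

{"op": "jog_arm", "data": {
  "increments": [
    {"tx":0,"ty":0,"tz":0,"wx":0,"wy":0,"wz":0,"gripper":0.45},
    {"tx":0,"ty":0,"tz":0,"wx":0,"wy":0,"wz":0,"gripper":0.5},
    {"tx":0,"ty":0,"tz":0,"wx":0,"wy":0,"wz":0,"gripper":0.5},
    {"tx":0,"ty":0,"tz":0,"wx":0,"wy":0,"wz":0,"gripper":0.5},
    {"tx":0,"ty":0,"tz":0,"wx":0,"wy":0,"wz":0,"gripper":0.5}
  ]
}}

```text
time: 10.52
position: [0.621, -0.0019, 0.044]
tool_rot: [2.856, 1.309, -0.0]
ft_force: [0.1, 0.1, 0.8]
grip_width: 0.496
grip_force: 0.0
```

```bash
python3 - <<'E'
from h import *
b=cam("scene")["color"]
f=lambda i,x,y:cv2.resize(i[y:y+60,x:x+60],(480,480),interpolation=cv2.INTER_CUBIC)
cv2.imwrite("pics/c5.png",f(b,283,170))
E
```

```text
(no output)
```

View pics/c5.png

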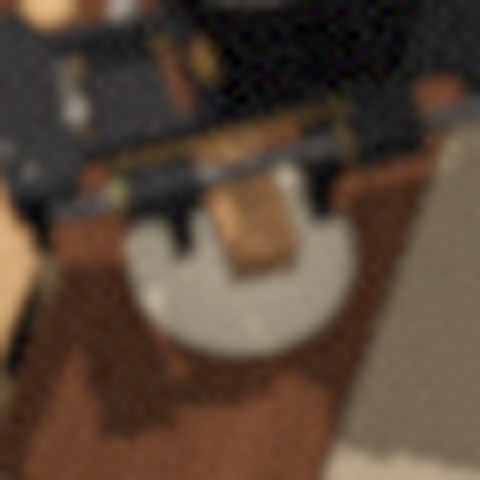

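The bait stands free on the dome at about (255,230) in the crop, with clear gaps on both sides. Lifting straight up.

{"op": "jog_arm", "data": {
  "increments": [
    {"tx":0,"ty":0,"tz":-8,"wx":0,"wy":0,"wz":0,"gripper":0.5},
    {"tx":0,"ty":0,"tz":-22,"wx":0,"wy":0,"wz":0,"gripper":0.5},
    {"tx":0,"ty":0,"tz":-45,"wx":0,"wy":0,"wz":0,"gripper":0.5},
    {"tx":0,"ty":0,"tz":-75,"wx":0,"wy":0,"wz":0,"gripper":0.5},
    {"tx":0,"ty":0,"tz":-100,"wx":0,"wy":0,"wz":0,"gripper":0.5}
  ]
}}

```text
time: 10.98
position: [0.6215, -0.0016, 0.1471]
tool_rot: [2.855, 1.31, 0.003]
ft_force: [0.4, -0.1, 0.5]
grip_width: 0.501
grip_force: 0.0
```

```bash
python3 go.py .592 -.1065 .14 104 .592 -.1065 .036 104
```

```text
t 10.98 pos [ 0.6215 -0.0016  0.1471] yaw 49.3 j [ 0.58  0.41 -0.79  1.6   0.3   1.25 -0.97] F [ 0.4 -0.1  0.5] g 0.501
shift [-98.8  46.1   7. ] turn [ 0.002 -0.    -0.955]
shift [  0.  -0. 104.] turn [0. 0. 0.]
```

{"op": "jog_arm", "data": {
  "increments": [
    {"tx":-20,"ty":9,"tz":0,"wx":0,"wy":0,"wz":-0.11,"gripper":0.5},
    {"tx":-40,"ty":18,"tz":0,"wx":0,"wy":0,"wz":-0.22,"gripper":0.5},
    {"tx":-60,"ty":27,"tz":3,"wx":0,"wy":0,"wz":-0.33,"gripper":0.5},
    {"tx":-80,"ty":37,"tz":5,"wx":0,"wy":0,"wz":-0.44,"gripper":0.5},
    {"tx":-99,"ty":46,"tz":7,"wx":0,"wy":0,"wz":-0.55,"gripper":0.5}
  ]
}}

```text
time: 11.4
position: [0.5915, -0.1082, 0.1387]
tool_rot: [2.386, 2.041, 0.001]
ft_force: [-0.1, -0.7, -0.0]
grip_width: 0.506
grip_force: 0.0
```

{"op": "jog_arm", "data": {
  "increments": [
    {"tx":0,"ty":0,"tz":0,"wx":0,"wy":0,"wz":-0.11,"gripper":0.6},
    {"tx":0,"ty":0,"tz":0,"wx":0,"wy":0,"wz":-0.22,"gripper":0.6},
    {"tx":0,"ty":0,"tz":0,"wx":0,"wy":0,"wz":-0.33,"gripper":0.6},
    {"tx":0,"ty":0,"tz":0,"wx":0,"wy":0,"wz":-0.4,"gripper":0.6},
    {"tx":0,"ty":0,"tz":0,"wx":0,"wy":0,"wz":-0.4,"gripper":0.6}
  ]
}}

```text
time: 11.82
position: [0.5917, -0.107, 0.1385]
tool_rot: [1.938, 2.471, 0.001]
ft_force: [-0.8, 0.4, -1.2]
grip_width: 0.601
grip_force: 0.0
```

```bash
python3 go.py .592 -.1065 .036 104
```

```text
t 11.82 pos [ 0.5917 -0.107   0.1385] yaw 103.8 j [ 0.89  0.42 -0.94  1.66  0.36  1.24  0.11] F [-0.8  0.4 -1.2] g 0.601
shift [  0.5   0.3 102.5] turn [ 0.001  0.001 -0.004]
```

{"op": "jog_arm", "data": {
  "increments": [
    {"tx":0.5,"ty":0,"tz":25,"wx":0,"wy":0,"wz":0,"gripper":0.6},
    {"tx":0.5,"ty":0,"tz":50,"wx":0,"wy":0,"wz":0,"gripper":0.6},
    {"tx":0.5,"ty":0,"tz":75,"wx":0,"wy":0,"wz":0,"gripper":0.6},
    {"tx":0.5,"ty":0,"tz":92,"wx":0,"wy":0,"wz":0,"gripper":0.6},
    {"tx":0.5,"ty":0,"tz":102,"wx":0,"wy":0,"wz":0,"gripper":0.6}
  ]
}}

```text
time: 12.23
position: [0.5902, -0.1066, 0.0336]
tool_rot: [-1.942, -2.467, 0.002]
ft_force: [-0.0, 0.8, 0.2]
grip_width: 0.598
grip_force: 0.0
```

{"op": "jog_arm", "data": {
  "increments": [
    {"tx":0,"ty":0,"tz":0,"wx":0,"wy":0,"wz":0,"gripper":0.4},
    {"tx":0,"ty":0,"tz":0,"wx":0,"wy":0,"wz":0,"gripper":0.3},
    {"tx":0,"ty":0,"tz":0,"wx":0,"wy":0,"wz":0,"gripper":0.1},
    {"tx":0,"ty":0,"tz":0,"wx":0,"wy":0,"wz":0,"gripper":0.1},
    {"tx":0,"ty":0,"tz":0,"wx":0,"wy":0,"wz":0,"gripper":0.1}
  ],
  "grip_force": 25
}}

```text
time: 12.65
position: [0.5921, -0.1066, 0.0364]
tool_rot: [1.94, 2.469, 0.001]
ft_force: [-1.1, 0.4, -0.2]
grip_width: 0.306
grip_force: 0.0
```

{"op": "jog_arm", "data": {
  "increments": [
    {"tx":0,"ty":0,"tz":0,"wx":0,"wy":0,"wz":0,"gripper":0.1},
    {"tx":0,"ty":0,"tz":0,"wx":0,"wy":0,"wz":0,"gripper":0.1},
    {"tx":0,"ty":0,"tz":0,"wx":0,"wy":0,"wz":0,"gripper":0.1},
    {"tx":0,"ty":0,"tz":0,"wx":0,"wy":0,"wz":0,"gripper":0.1},
    {"tx":0,"ty":0,"tz":0,"wx":0,"wy":0,"wz":0,"gripper":0.1}
  ]
}}

```text
time: 13.07
position: [0.5925, -0.1065, 0.0359]
tool_rot: [1.939, 2.469, 0.002]
ft_force: [4.6, -0.1, 3.0]
grip_width: 0.2
grip_force: 25.0
```

```bash
python3 go.py .592 -.1065 .036 104
```

```text
t 13.07 pos [ 0.5925 -0.1065  0.0359] yaw 103.7 j [ 0.83  0.53 -0.87  1.75  0.46  1.07  0.04] F [ 4.6 -0.1  3. ] g 0.2
shift [ 0.1 -0.5 -0.1] turn [ 0.003  0.001 -0.005]
```

{"op": "jog_arm", "data": {
  "increments": [
    {"tx":0,"ty":-5,"tz":0,"wx":0,"wy":0,"wz":0,"gripper":0.1},
    {"tx":0,"ty":-11,"tz":0,"wx":0,"wy":0,"wz":0,"gripper":0.1},
    {"tx":0,"ty":-17,"tz":0,"wx":0,"wy":0,"wz":0,"gripper":0.1},
    {"tx":0,"ty":-23,"tz":0,"wx":0,"wy":0,"wz":0,"gripper":0.1},
    {"tx":0,"ty":-26,"tz":0,"wx":0,"wy":0,"wz":0,"gripper":0.1}
  ]
}}

```text
time: 13.48
position: [0.5669, -0.1129, 0.0359]
tool_rot: [1.939, 2.468, 0.002]
ft_force: [5.1, -0.3, 2.4]
grip_width: 0.195
grip_force: 25.0
```

{"op": "jog_arm", "data": {
  "increments": [
    {"tx":0,"ty":0,"tz":0,"wx":0,"wy":0,"wz":0,"gripper":0.1},
    {"tx":0,"ty":0,"tz":0,"wx":0,"wy":0,"wz":0,"gripper":0.1},
    {"tx":0,"ty":0,"tz":0,"wx":0,"wy":0,"wz":0,"gripper":0.1},
    {"tx":0,"ty":0,"tz":0,"wx":0,"wy":0,"wz":0,"gripper":0.1},
    {"tx":0,"ty":0,"tz":0,"wx":0,"wy":0,"wz":0,"gripper":0.1}
  ]
}}

```text
time: 13.9
position: [0.5674, -0.1127, 0.0359]
tool_rot: [1.939, 2.469, 0.002]
ft_force: [4.6, 0.0, 4.1]
grip_width: 0.199
grip_force: 25.0
```

```bash
python3 go.py .592 -.1065 .036 104; python3 - <<'E'
from h import *
a=cam("top")["color"]; b=cam("scene")["color"]
f=lambda i,x,y,n,s:cv2.resize(i[y:y+n,x:x+n],(s,s),interpolation=cv2.INTER_CUBIC)
cv2.imwrite("pics/c6.png",np.hstack([f(a,305,165,80,400),f(b,258,155,80,400)]))
cv2.imwrite("pics/t6.png",a); cv2.imwrite("pics/s6.png",b)
E
```

```text
t 13.9 pos [ 0.5674 -0.1127  0.0359] yaw 103.7 j [ 0.88  0.49 -0.89  1.81  0.44  1.05  0.06] F [4.6 0.  4.1] g 0.199
shift [ 0.2 25.4 -0.1] turn [ 0.003  0.001 -0.005]
```

View pics/c6.png

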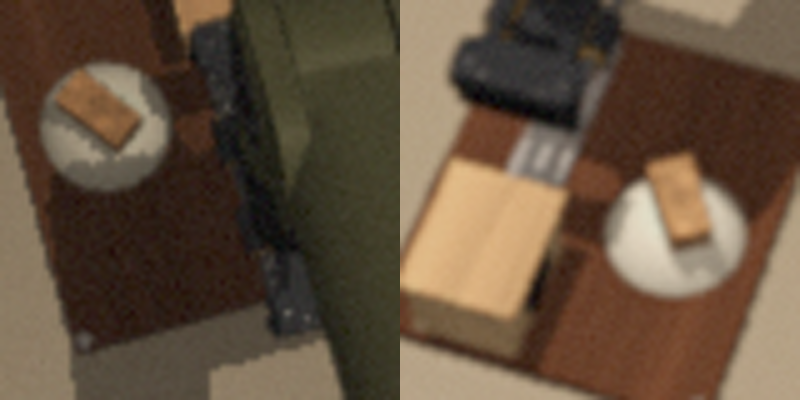

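The bait is balanced on the dome at (97,110) in the top crop and (680,200) in the scene crop. The gripper hides the pointer and mark, so I'll refine the mark position from the first pictures.

```bash
python3 - <<'E'
from h import *
P={"top":(.6208,-.0534,.2434),"scene":(.6216,-.0526,.2440)}
rows=[]
for n in("top","scene"):
    im=cam(n); img=cv2.imread(f"pics/{n}0.png"); p=P[n]; c,s=np.cos(p[2]),np.sin(p[2])
    xs=np.arange(-85,-25,.25); ys=np.arange(-105,-50,.25); X,Y=np.meshgrid(xs,ys,indexing="ij")
    def rect(z):
        W=np.c_[(p[0]+(c*X-s*Y)/1000).ravel(),(p[1]+(s*X+c*Y)/1000).ravel(),np.full(X.size,z)]
        q=proj(im,W).reshape(*X.shape,2).astype(np.float32)
        return cv2.remap(img,q[...,0],q[...,1],cv2.INTER_CUBIC)
    for nm,z,y0,y1,lo,hi in(("ptr",.024,-78,-66,-52,-30),("mark",.026,-98,-86,-82,-54)):
        g=rect(z).astype(float)[...,0]  # blue: board dark, metal light
        pr=g[:,(ys>y0)&(ys<y1)].mean(1); k=(xs>lo)&(xs<hi); x=xs[k]; v=pr[k]
        i=v.argmax(); b=np.median(v); h=(v[i]+b)/2; w=v>h; 
        print(n,nm,"peak",x[i],"half",x[w].min(),x[w].max()); print("  ",list(zip(x[::8],v[::8].round().astype(int).tolist())))
    big=cv2.resize(rect(.026)[::-1,::-1],None,fx=1.7,fy=1.7); rows.append(big)
cv2.imwrite("pics/c7.png",np.hstack(rows))
E
```

```text
top ptr peak -39.5 half -42.75 -35.75
   [(np.float64(-51.75), 27), (np.float64(-49.75), 25), (np.float64(-47.75), 33), (np.float64(-45.75), 53), (np.float64(-43.75), 82), (np.float64(-41.75), 113), (np.float64(-39.75), 127), (np.float64(-37.75), 122), (np.float64(-35.75), 100), (np.float64(-33.75), 66), (np.float64(-31.75), 39)]
top mark peak -68.0 half -71.25 -65.0
   [(np.float64(-81.75), 26), (np.float64(-79.75), 28), (np.float64(-77.75), 37), (np.float64(-75.75), 49), (np.float64(-73.75), 60), (np.float64(-71.75), 77), (np.float64(-69.75), 104), (np.float64(-67.75), 118), (np.float64(-65.75), 97), (np.float64(-63.75), 64), (np.float64(-61.75), 41), (np.float64(-59.75), 29), (np.float64(-57.75), 27), (np.float64(-55.75), 29)]
scene ptr peak -42.5 half -46.25 -38.75
   [(np.float64(-51.75), 69), (np.float64(-49.75), 96), (np.float64(-47.75), 125), (np.float64(-45.75), 149), (np.float64(-43.75), 163), (np.float64(-41.75), 164), (np.float64(-39.75), 154), (np.float64(-37.75), 131), (np.float64(-35.75), 100), (np.float64(-33.75), 68), (np.float64(-31.75), 44)]
scene mark peak -69.75 half -73.5 -65.75
   [(np.float64(-81.75), 40), (np.float64(-79.75), 47), (np.float64(-77.75), 63), (np.float64(-75.75), 87), (np.float64(-73.75), 110), (np.float64(-71.75), 130), (np.float64(-69.75), 137), (np.float64(-67.75), 130), (np.float64(-65.75), 113), (np.float64(-63.75), 95), (np.float64(-61.75), 84), (np.float64(-59.75), 80), (np.float64(-57.75), 74), (np.float64(-55.75), 65)]
```

View pics/c7.png

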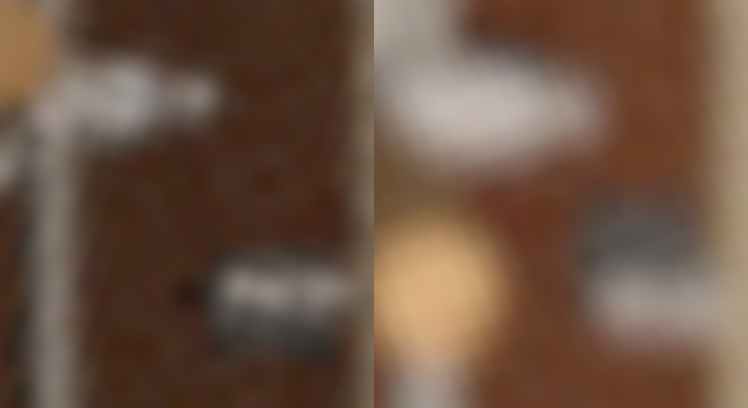

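Bright ridge tops versus the pointer give about 28 mm of pull (top 28.7, scene 27.2). To pin down the zero, I'll ease the held slide back against its home stop and read the TCP there.

{"op": "jog_arm", "data": {
  "increments": [
    {"tx":0,"ty":6,"tz":0,"wx":0,"wy":0,"wz":0,"gripper":0.1},
    {"tx":0,"ty":12,"tz":0,"wx":0,"wy":0,"wz":0,"gripper":0.1},
    {"tx":0,"ty":18,"tz":0,"wx":0,"wy":0,"wz":0,"gripper":0.1},
    {"tx":0,"ty":23,"tz":0,"wx":0,"wy":0,"wz":0,"gripper":0.1},
    {"tx":0,"ty":25,"tz":0,"wx":0,"wy":0,"wz":0,"gripper":0.1}
  ]
}}

```text
time: 14.52
position: [0.5918, -0.1066, 0.0358]
tool_rot: [1.939, 2.469, 0.001]
ft_force: [2.7, -0.5, 7.6]
grip_width: 0.197
grip_force: 25.0
```

{"op": "jog_arm", "data": {
  "increments": [
    {"tx":0,"ty":0.5,"tz":0,"wx":0,"wy":0,"wz":0,"gripper":0.1},
    {"tx":0,"ty":1,"tz":0,"wx":0,"wy":0,"wz":0,"gripper":0.1},
    {"tx":0,"ty":1,"tz":0,"wx":0,"wy":0,"wz":0,"gripper":0.1},
    {"tx":0,"ty":1,"tz":0,"wx":0,"wy":0,"wz":0,"gripper":0.1},
    {"tx":0,"ty":1,"tz":0,"wx":0,"wy":0,"wz":0,"gripper":0.1}
  ]
}}

```text
time: 14.93
position: [0.5924, -0.1065, 0.0358]
tool_rot: [1.939, 2.469, 0.001]
ft_force: [3.5, -0.2, 7.2]
grip_width: 0.202
grip_force: 25.0
```

{"op": "jog_arm", "data": {
  "increments": [
    {"tx":0,"ty":0.5,"tz":0,"wx":0,"wy":0,"wz":0,"gripper":0.1},
    {"tx":0,"ty":0.7,"tz":0,"wx":0,"wy":0,"wz":0,"gripper":0.1},
    {"tx":0,"ty":0.7,"tz":0,"wx":0,"wy":0,"wz":0,"gripper":0.1},
    {"tx":0,"ty":0.7,"tz":0,"wx":0,"wy":0,"wz":0,"gripper":0.1},
    {"tx":0,"ty":0.7,"tz":0,"wx":0,"wy":0,"wz":0,"gripper":0.1}
  ]
}}

```text
time: 15.35
position: [0.5929, -0.1063, 0.0358]
tool_rot: [1.94, 2.469, 0.001]
ft_force: [3.4, -0.7, 5.6]
grip_width: 0.199
grip_force: 25.0
```

{"op": "jog_arm", "data": {
  "increments": [
    {"tx":0,"ty":0.5,"tz":0,"wx":0,"wy":0,"wz":0,"gripper":0.1},
    {"tx":0,"ty":0.7,"tz":0,"wx":0,"wy":0,"wz":0,"gripper":0.1},
    {"tx":0,"ty":0.7,"tz":0,"wx":0,"wy":0,"wz":0,"gripper":0.1},
    {"tx":0,"ty":0.7,"tz":0,"wx":0,"wy":0,"wz":0,"gripper":0.1},
    {"tx":0,"ty":0.7,"tz":0,"wx":0,"wy":0,"wz":0,"gripper":0.1}
  ]
}}

```text
time: 15.77
position: [0.5929, -0.1064, 0.0358]
tool_rot: [1.941, 2.47, -0.001]
ft_force: [1.7, 0.2, 7.9]
grip_width: 0.2
grip_force: 25.0
```

{"op": "jog_arm", "data": {
  "increments": [
    {"tx":0,"ty":0.5,"tz":0,"wx":0,"wy":0,"wz":0,"gripper":0.1},
    {"tx":0,"ty":0.8,"tz":0,"wx":0,"wy":0,"wz":0,"gripper":0.1},
    {"tx":0,"ty":0.8,"tz":0,"wx":0,"wy":0,"wz":0,"gripper":0.1},
    {"tx":0,"ty":0.8,"tz":0,"wx":0,"wy":0,"wz":0,"gripper":0.1},
    {"tx":0,"ty":0.8,"tz":0,"wx":0,"wy":0,"wz":0,"gripper":0.1}
  ]
}}

```text
time: 16.18
position: [0.5929, -0.1063, 0.0358]
tool_rot: [-1.941, -2.47, 0.003]
ft_force: [-1.1, -0.2, 10.0]
grip_width: 0.197
grip_force: 25.0
```

```bash
python3 go.py .592 -.1065 .036 104; python3 go.py .592 -.1065 .036 104 |head -1; python3 go.py .592 -.1065 .036 104|head -1
```

```text
t 16.18 pos [ 0.5929 -0.1063  0.0358] yaw 103.7 j [ 0.83  0.54 -0.87  1.74  0.46  1.08  0.04] F [-1.1 -0.2 10. ] g 0.197
shift [ 0.1 -1.  -0.2] turn [-0.002  0.001 -0.005]
t 16.18 pos [ 0.5929 -0.1063  0.0358] yaw 103.7 j [ 0.83  0.54 -0.87  1.74  0.46  1.08  0.04] F [-1.1 -0.2 10. ] g 0.197
t 16.18 pos [ 0.5929 -0.1063  0.0358] yaw 103.7 j [ 0.83  0.54 -0.87  1.74  0.46  1.08  0.04] F [-1.1 -0.2 10. ] g 0.197
```

Home stop found: the TCP stays at (0.5929, -0.1063) while the force reverses. The target is 28 mm out, at (0.5657, -0.1131).

{"op": "jog_arm", "data": {
  "increments": [
    {"tx":0,"ty":-6,"tz":0,"wx":0,"wy":0,"wz":0,"gripper":0.1},
    {"tx":0,"ty":-13,"tz":0,"wx":0,"wy":0,"wz":0,"gripper":0.1},
    {"tx":0,"ty":-20,"tz":0,"wx":0,"wy":0,"wz":0,"gripper":0.1},
    {"tx":0,"ty":-26,"tz":0,"wx":0,"wy":0,"wz":0,"gripper":0.1},
    {"tx":0,"ty":-29.5,"tz":0,"wx":0,"wy":0,"wz":0,"gripper":0.1}
  ]
}}

```text
time: 16.6
position: [0.5659, -0.1131, 0.0359]
tool_rot: [1.939, 2.468, 0.002]
ft_force: [5.8, 0.2, 4.1]
grip_width: 0.197
grip_force: 25.0
```

{"op": "jog_arm", "data": {
  "increments": [
    {"tx":0,"ty":0,"tz":0,"wx":0,"wy":0,"wz":0,"gripper":0.1},
    {"tx":0,"ty":0,"tz":0,"wx":0,"wy":0,"wz":0,"gripper":0.1},
    {"tx":0,"ty":0,"tz":0,"wx":0,"wy":0,"wz":0,"gripper":0.1},
    {"tx":0,"ty":0,"tz":0,"wx":0,"wy":0,"wz":0,"gripper":0.1},
    {"tx":0,"ty":0,"tz":0,"wx":0,"wy":0,"wz":0,"gripper":0.1}
  ]
}}

```text
time: 17.02
position: [0.5663, -0.1131, 0.0359]
tool_rot: [1.939, 2.469, 0.002]
ft_force: [4.2, -0.5, 4.7]
grip_width: 0.195
grip_force: 25.0
```

```bash
python3 go.py .5657 -.1131 .036 103.7
```

```text
t 17.02 pos [ 0.5663 -0.1131  0.0359] yaw 103.7 j [ 0.88  0.49 -0.89  1.81  0.44  1.05  0.07] F [ 4.2 -0.5  4.7] g 0.195
shift [ 0.1 -0.6 -0.1] turn [ 0.002  0.001 -0.   ]
```

{"op": "jog_arm", "data": {
  "increments": [
    {"tx":0,"ty":-0.3,"tz":0,"wx":0,"wy":0,"wz":0,"gripper":0.1},
    {"tx":0,"ty":-0.6,"tz":0,"wx":0,"wy":0,"wz":0,"gripper":0.1},
    {"tx":0,"ty":-0.6,"tz":0,"wx":0,"wy":0,"wz":0,"gripper":0.1},
    {"tx":0,"ty":-0.6,"tz":0,"wx":0,"wy":0,"wz":0,"gripper":0.1},
    {"tx":0,"ty":-0.6,"tz":0,"wx":0,"wy":0,"wz":0,"gripper":0.1}
  ]
}}

```text
time: 17.43
position: [0.5658, -0.1132, 0.0359]
tool_rot: [1.939, 2.469, 0.002]
ft_force: [5.8, -0.5, 5.0]
grip_width: 0.198
grip_force: 25.0
```

```bash
python3 go.py .5657 -.1131 .036 103.7; python3 - <<'E'
from h import *
P={"top":(.6208,-.0534,.2434),"scene":(.6216,-.0526,.2440)}
for n in("top","scene"):
    im=cam(n); img=cv2.imread(f"pics/{n}0.png"); p=P[n]; c,s=np.cos(p[2]),np.sin(p[2])
    def prof(z,y0,y1,xs,ch):
        X,Y=np.meshgrid(xs,np.arange(y0,y1,.5),indexing="ij")
        W=np.c_[(p[0]+(c*X-s*Y)/1000).ravel(),(p[1]+(s*X+c*Y)/1000).ravel(),np.full(X.size,z)]
        q=proj(im,W).reshape(*X.shape,2).astype(np.float32)
        return cv2.remap(img,q[...,0],q[...,1],cv2.INTER_LINEAR)[...,ch].astype(float).mean(1)
    for y0 in(-82,-79,-76,-73,-70,-67):
        xs=np.arange(-52,-30,.25); v=prof(.024,y0,y0+3,xs,0); w=np.clip(v-v.min()-.4*np.ptp(v),0,None)
        print(n,"ptr",y0,(w@xs/w.sum()).round(2),v.max().round(), end="; ")
    for y0 in(-100,-96,-92,-88,-84):
        xs=np.arange(-80,-60,.25); v=prof(.026,y0,y0+4,xs,0); w=np.clip(v-v.max()+.3*np.ptp(v),0,None)
        print(n,"mark",y0,(w@xs/w.sum()).round(2),v.max().round(),end="; ")
    xs=np.arange(-55,-25,.25); print()
    # knob top via wood colour (r-b)
    X,Y=np.meshgrid(np.arange(-56,-24,.5),np.arange(-60,-30,.5),indexing="ij")
    W=np.c_[(p[0]+(c*X-s*Y)/1000).ravel(),(p[1]+(s*X+c*Y)/1000).ravel(),np.full(X.size,.068)]
    q=proj(im,W).reshape(*X.shape,2).astype(np.float32); g=cv2.remap(img,q[...,0],q[...,1],cv2.INTER_LINEAR).astype(float)
    d=g[...,2]-g[...,0]; w=np.clip(d-d.max()*.6,0,None)*(g[...,2]>.7*g[...,2].max()); print(n,"knob",(w*X).sum()/w.sum(),(w*Y).sum()/w.sum())
E
```

```text
t 17.43 pos [ 0.5658 -0.1132  0.0359] yaw 103.7 j [ 0.89  0.49 -0.89  1.81  0.43  1.05  0.07] F [ 5.8 -0.5  5. ] g 0.198
shift [ 0.1 -0.1 -0.1] turn [0.003 0.001 0.   ]
top ptr -82 -39.07 96.0; top ptr -79 -39.28 100.0; top ptr -76 -39.21 104.0; top ptr -73 -38.99 131.0; top ptr -70 -39.35 142.0; top ptr -67 -39.62 135.0; top mark -100 -67.87 111.0; top mark -96 -68.09 104.0; top mark -92 -68.19 119.0; top mark -88 -67.58 115.0; top mark -84 -68.23 67.0; 
top knob -39.727154885497086 -44.99406756898788
scene ptr -82 -42.65 121.0; scene ptr -79 -42.57 138.0; scene ptr -76 -42.65 152.0; scene ptr -73 -42.58 164.0; scene ptr -70 -42.54 173.0; scene ptr -67 -42.47 174.0; scene mark -100 -69.98 138.0; scene mark -96 -69.77 132.0; scene mark -92 -69.49 133.0; scene mark -88 -69.12 124.0; scene mark -84 -68.39 86.0; 
scene knob -40.93256114122124 -46.523997699940054
```

{"op": "jog_arm", "data": {
  "increments": [
    {"tx":0,"ty":-0.4,"tz":0,"wx":0,"wy":0,"wz":0,"gripper":0.1},
    {"tx":0,"ty":-0.4,"tz":0,"wx":0,"wy":0,"wz":0,"gripper":0.1},
    {"tx":0,"ty":-0.4,"tz":0,"wx":0,"wy":0,"wz":0,"gripper":0.1},
    {"tx":0,"ty":-0.4,"tz":0,"wx":0,"wy":0,"wz":0,"gripper":0.1},
    {"tx":0,"ty":-0.4,"tz":0,"wx":0,"wy":0,"wz":0,"gripper":0.1}
  ]
}}

```text
time: 17.95
position: [0.5654, -0.1132, 0.0359]
tool_rot: [1.939, 2.469, 0.002]
ft_force: [4.8, 0.3, 5.4]
grip_width: 0.198
grip_force: 25.0
```

```bash
python3 go.py .5654 -.1132 .036 103.7; python3 - <<'E'
from h import *
a=cam("top")["color"]; b=cam("scene")["color"]
f=lambda i,x,y,n,s:cv2.resize(i[y:y+n,x:x+n],(s,s),interpolation=cv2.INTER_CUBIC)
cv2.imwrite("pics/c8.png",np.hstack([f(a,305,165,80,400),f(b,258,155,80,400)]))
E
```

```text
t 17.95 pos [ 0.5654 -0.1132  0.0359] yaw 103.7 j [ 0.89  0.49 -0.89  1.81  0.43  1.05  0.07] F [4.8 0.3 5.4] g 0.198
shift [ 0.  -0.  -0.1] turn [0.003 0.001 0.   ]
```

View pics/c8.png

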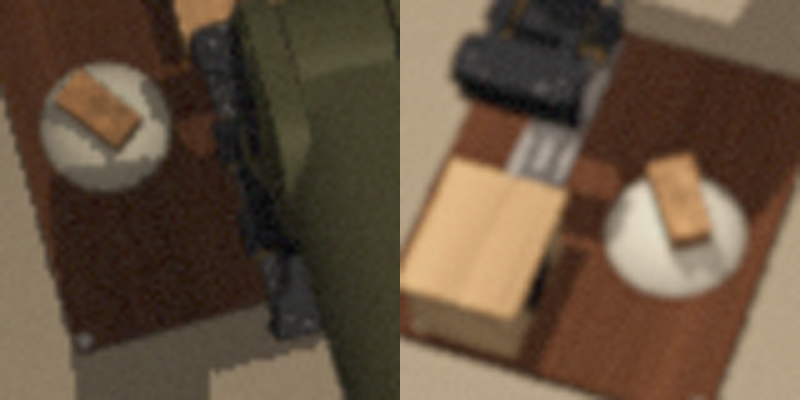

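The bait is still balanced at (97,110) in the top crop and (680,200) in the scene crop, and the knob is held. Handing in.

```bash
python3 -c "
from bench import ctrl
print(ctrl.close_job())"
```

```text
the job is handed in; nothing more can be done
None
```

I handed the job in at about 18 s with the bait balanced on the dome and the knob held about 28 mm out; the gripper hid the pointer and mark, so I set that pull from the first pictures (good to about 1 mm) and never saw them line up.

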